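Put the handful of bench things away by kind

TASK

Four loose things lie in a row along the front of the bench; sort them into the containers where they belong. Lay the red and the yellow screwdriver flat in the long black tray, lengthwise and side by side, neither on top of the other; lay the amber tape roll flat in the blue bin; stand the black eye loupe upright, as it stands now, in the green bin. Leave the pad of sticky notes and the solder reel where they are.

Things in the scene. Friction and masses are not known exactly. Their poses are not given: they have to be found in the camera images.
- red_driver_mid (a point): precision screwdriver with a red handle, 157 mm long over all, loose, about 30 g: point at the middle of its whole length, half-way up; z up. Its y axis runs along the tool towards the butt of the handle, the blade tip lies at -y. Grasp the handle across x. The handle is 12 mm wide and 12 mm high and reaches from y = -16 to y = +71 mm, so its middle (and the centre of mass) is 27 mm from this point along +y; the rest is a thin steel blade
- yellow_driver_mid (a point): precision screwdriver with a yellow handle, 127 mm long over all, loose, about 30 g: point at the middle of its whole length, half-way up; z up. Its y axis runs along the tool towards the butt of the handle, the blade tip lies at -y. Grasp the handle across x. The handle is 14 mm wide and 14 mm high and reaches from y = -13 to y = +56 mm, so its middle (and the centre of mass) is 21 mm from this point along +y; the rest is a thin steel blade
- amber_tape_mid (a point): roll of amber tape lying flat, loose: a ring 52 mm in diameter, 12 mm high, about 40 g; its hole counts as solid, so take it across its outside. Site at its centre, half-way up; z is the roll's axis
- eye_loupe_mid (a point): black eye loupe standing on its wide rim, loose: a slightly tapered cup 49 mm in diameter at the bottom, 36 mm high, about 45 g; its inside counts as solid, so take it across its outside. Site at its centre, half-way up; z up
- long_tray: the long black tray for screwdrivers, 136 mm (x) by 206 mm (y, its long side) and 22 mm high, fixed to the bench. Walls and floor 3 mm thick, so its inner floor is 3 mm above the origin. Origin: centre of its underside, on the bench top; z up
- blue_bin: the square blue bin for tape, 130 x 130 mm and 26 mm high, fixed to the bench. Walls and floor 3 mm thick, so its inner floor is 3 mm above the origin. Origin: centre of its underside, on the bench top; z up
- green_bin: the square green bin for the loupe, 130 x 130 mm and 26 mm high, fixed to the bench. Walls and floor 3 mm thick, so its inner floor is 3 mm above the origin. Origin: centre of its underside, on the bench top; z up
- notes_mid (a point): yellow pad of sticky notes, 75 x 75 x 13 mm, on the brown bench mat; loose. A bystander: leave it where it is. Site at its centre, half-way up
- reel_mid (a point): reel of solder with teal flanges standing on its flange, 52 mm in diameter with a wire end sticking out (77 x 57 mm over all), 32 mm high; loose. A bystander: leave it where it is. Site at its centre, half-way up of the whole outline

How it is judged:
By the outcome, as a careful person would: the job done as asked, in the order asked, and still so for the second after the job is handed in, with the robot touching nothing.
It also fails if it takes over 104 s, if anything falls off the work surface, if the arm or the gripper's body presses on something with over 40 N, if the wrist force passes 120 N, or if a joint passes its speed limit or range.

ROBOT

A 6-joint arm with a two-finger parallel gripper is mounted at the origin on a cart in front of the work surface, level with it; the furniture and walls round the work are solid. World frame = base frame: x ahead of the robot, y to its left, z up, the work surface at z = 0. Lengths are in mm, angles in rad, forces in N, time in s.
With the tool pointing down it reaches from about 400 to 925 mm from the base axis. Payload 12.5 kg.
Tool frame: the origin (TCP) lies midway between the tips of the shut fingers; the grasp point (between the pads) lies 19 mm behind it; x points along the fingers, y is the direction in which the jaws open and shut, and the axes are right-handed (so a half turn about x gives the same grasp; the last joint's range is limited). The gripper opens to 95 mm and grips with 3 to 60 N. Pads are 20 mm wide; open, the fingers measure 119 mm over their backs; the gripper's body (75 mm by 180 mm) begins 59 mm behind the grasp point.
Start: joints at [-1.341, 0.491, 1.559, -0, 1.092, -0.106], TCP at [205.976, -590.102, 214.661] pointing down, gripper open.
Joint ranges: [-3.1, 3.1], [-0.84, 2.19], [0.05, 2.79], [-1.13, 4.28], [0.06, 2.93], [-2.69, 2.69]. Speed limits (rad/s): [2.22, 2.22, 2.79, 3.14, 3.14, 3.14].

INTERFACE

Orientations are given as [roll, pitch, yaw] about the fixed x, y, z axes, in that order (R = Rz(yaw) Ry(pitch) Rx(roll)).
In Python, from cell import sensors, read_camera, get_calibration, order gives the robot as it stands. The module is installed in compiled form; this text tells all that it offers.
- The arm moves only by the tool servo_tool, never from a script. Its argument "steps" is text: rows parted by semicolons, each of 7 numbers parted by spaces: the shift along the tool's x, y, z in mm, then the turn, a rotation vector about the tool's x, y, z in rad, then the finger opening in mm, from 0 to 95.1. A call has exactly 8 rows; each row shifts and turns the pose as measured when the row begins, along the tool's axes as they then stand; what a row does not reach is not made up. A row lasts 1/10 s, in which the tool goes at most 50 mm and 8.59 degrees, less where a joint would pass 70% of its speed; a pose out of reach is approached as far as the arm can. A call is refused whole if a number of a shift passes 50 or a number of a turn 0.15, either way. A call with a gripper value outside its range is refused whole. The fingers move at their own pace and stop on an object; the grip force is fixed at half the most. Time passes only in rows, so rows that do not move let the fingers close, or fill a call up. It gives the time, the measured TCP pose, the force and the opening at its end, in the units of the state.
- sensors.state(): the state, without advancing time (a new reading comes with each control period).
- read_camera(name): name is "scene" or "side" or "wrist"; returns (picture, depth): 400x640x3 uint8, blue, green, red; 400x640 float32, mm along the optical axis (not along the pixel's ray), 0 where there is no reading.
- get_calibration(name): a dict with "mtx" (3x3 intrinsics, pixels), "R" (3x3) and "t" (3): a world point X has camera coordinates R X + t. Camera axes: x right, y down, z forward; pixel columns grow to the right and rows downward; lengths in mm; the calibration is good to about 2 mm. A picture is of the moment at which its call begins: read the wrist's pose just before it. get_calibration takes no time and is no camera call; for the wrist camera it gives the pose at the moment of the call.
- order.job_done(): hands the job in, once; it reports no verdict.
The state is a dict: "t": time; "joints": joint angles; "qvel": joint speeds; "tau": joint torques, N m; "eef_pos": TCP position; "tcp_rot": TCP orientation; "ft_force": force on the tool from outside, world axes, zero at the start; "moment": the same for the moment, N m; "opening": opening from 0.0 (shut) to 1.0 (fully open).
Only numpy, scipy, OpenCV 4.12 (cv2) and the standard library are available. Lean on these libraries where they do the work, as an engineer would, in place of code of your own. Each camera call takes 0.05 s, during which the arm holds its last target.

## Working session

There is one attempt and no reset: what is moved stays moved. The work goes in short steps, Python scripts to look and compute and a tool call to move; the robot and the scene stay as the last step left them, time stands still between calls to the robot, and variables do not carry over. Pictures are saved under pics/ and viewed, and the job is handed in when it is done.

Besides the shell and the picture viewer there is one more tool, called as name(argument=value, ...), one argument or row to a line, values as JSON. servo_tool: Moves the arm, as the interface text tells. Its arguments: {"type":"object","properties":{"steps":{"type":"string"}},"required":["steps"]}

```bash
mkdir -p pics; python3 - <<'E'
from cell import sensors, read_camera, get_calibration
import cv2,numpy as np
print(sensors.state())
for n in ["scene","side","wrist"]:
    c=get_calibration(n); p,d=read_camera(n)
    cv2.imwrite(f"pics/{n}0.png",p); np.savez(f"{n}0.npz",p=p,d=d,**c)
    print(n,c["mtx"].round(1).tolist(),(-c["R"].T@c["t"]).round(0),c["R"].round(2).tolist())
E
```

```text
{'t': 0.0, 'joints': array([-1.34063943e+00,  4.91564110e-01,  1.55942506e+00, -4.43257132e-05,
        1.09169842e+00, -1.05592618e-01]), 'qvel': array([ 0.00023588, -0.00048957,  0.00021595, -0.00089006,  0.00086104,
       -0.00062247]), 'tau': array([ 3.56812707e-03, -6.12636566e+01, -2.58179677e+01,  6.94006914e-02,
        4.82691871e-02, -1.25339643e-04]), 'eef_pos': array([ 205.885393  , -589.86912777,  214.06732138]), 'tcp_rot': array([-1.64049997,  1.56970069,  1.83686266]), 'ft_force': array([-0.2337047 ,  0.43260557, -0.1381123 ]), 'moment': array([-0.03332992,  0.04489495, -0.05107252]), 'opening': 1.0016685431470183}
scene [[377.9, 0.0, 317.5], [0.0, 377.9, 195.5], [0.0, 0.0, 1.0]] [138. 656. 775.] [[-0.84, -0.54, -0.01], [-0.34, 0.54, -0.77], [0.42, -0.64, -0.64]]
side [[480.3, 0.0, 318.4], [0.0, 480.3, 207.0], [0.0, 0.0, 1.0]] [-592. -187.  974.] [[0.08, -1.0, -0.01], [-0.62, -0.04, -0.78], [0.78, 0.07, -0.62]]
wrist [[358.9, 0.0, 323.2], [0.0, 358.9, 200.4], [0.0, 0.0, 1.0]] [ 269. -567.  383.] [[0.33, -0.94, -0.0], [-0.92, -0.32, 0.24], [-0.23, -0.08, -0.97]]
```

View pics/scene0.png

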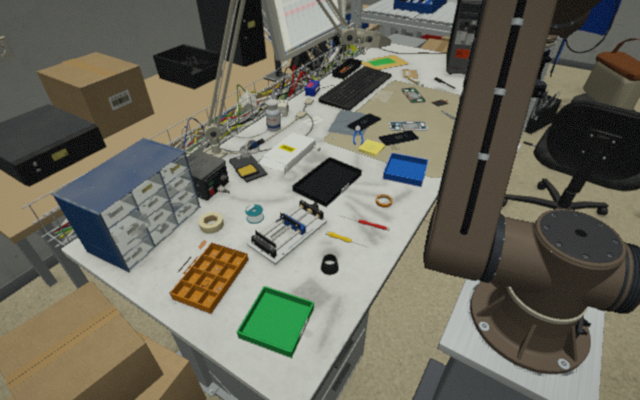

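View pics/side0.png

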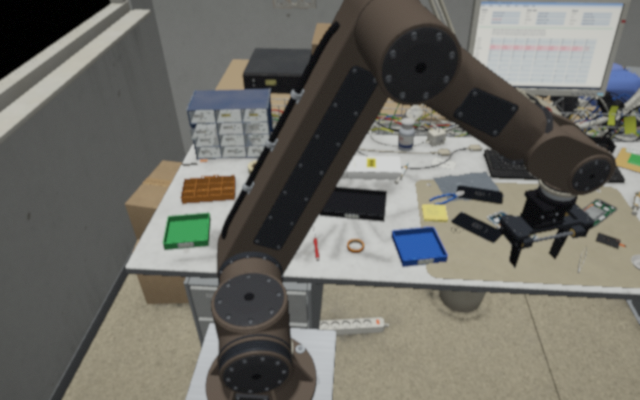

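View pics/wrist0.png

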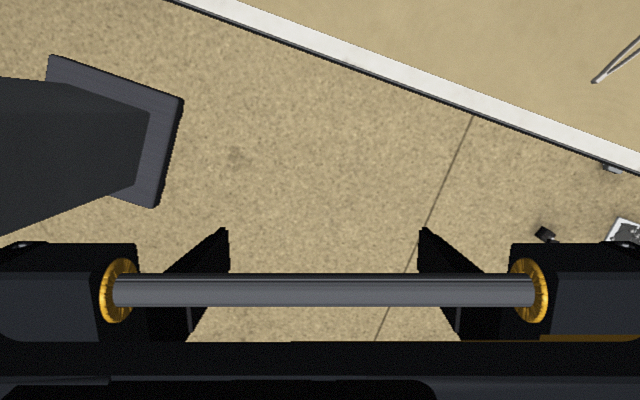

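The scene picture shows the red driver at (374,225), yellow at (340,238), the tape at (384,200), the loupe at (330,264), the green bin at (276,320), the blue bin at (405,168) and the black tray at (328,180). Next I measure them by colour and ray casting.

```bash
cat > h.py <<'E'
import cv2,numpy as np
from cell import sensors, read_camera, get_calibration
from scipy.spatial.transform import Rotation as Ro
def ray(c,uv,z):
    uv=np.atleast_2d(uv).astype(float)
    d=np.c_[(uv-[c["mtx"][0,2],c["mtx"][1,2]])/c["mtx"][0,0],np.ones(len(uv))]@c["R"]
    o=-c["R"].T@c["t"]
    return o+d*((z-o[2])/d[:,2])[:,None]
def pts(c,d,m):
    v,u=np.nonzero(m&(d>0)); Z=d[v,u]
    return ((np.c_[(u-c["mtx"][0,2])/c["mtx"][0,0],(v-c["mtx"][1,2])/c["mtx"][1,1],np.ones(len(u))]*Z[:,None])-c["t"])@c["R"]
def grab(n,name):
    c=get_calibration(n); p,d=read_camera(n); cv2.imwrite(f"pics/{name}.png",p); np.savez(name+".npz",p=p,d=d,**c); return c,p,d
def load(name):
    z=np.load(name+".npz"); return z,z["p"],z["d"]
E
python3 - <<'E'
from h import *
c,p,d=load("scene0")
H=cv2.cvtColor(p,cv2.COLOR_BGR2HSV)
def box(m,b):
    o=np.zeros_like(m);x0,y0,x1,y1=b;o[y0:y1,x0:x1]=m[y0:y1,x0:x1];return o
h,s,v=[H[...,i].astype(int) for i in range(3)]
M={"red":box(((h<6)|(h>172))&(s>120),(350,210,395,240)),
"yel":box((h>18)&(h<32)&(s>120),(320,225,360,248)),
"tape":box((h>5)&(h<25)&(s>100),(370,190,398,212)),
"loupe":box(v<70,(315,250,345,278)),
"green":box((h>50)&(h<75)&(s>120),(230,280,320,360)),
"blue":box((h>100)&(h<120)&(s>120),(375,145,435,190)),
"tray":box(v<60,(285,150,370,208)),
"notes":box((h>18)&(h<35)&(s>60)&(v>150),(355,135,388,155)),}
for k,m in M.items():
    P=pts(c,d,m); 
    print(k,m.sum(),"med",np.median(P,0).round(1),"lo",np.percentile(P,2,axis=0).round(0),"hi",np.percentile(P,98,axis=0).round(0))
    cs,_=cv2.findContours(m.astype(np.uint8),cv2.RETR_EXTERNAL,cv2.CHAIN_APPROX_NONE); q=max(cs,key=cv2.contourArea)[:,0]
    zz={"red":6,"yel":7,"tape":6,"loupe":18,"green":26,"blue":26,"tray":22,"notes":13}[k]
    W=ray(c,q,zz)[:,:2].astype(np.float32)
    print("   rect",cv2.minAreaRect(W))
a=p[120:370,220:470]; cv2.imwrite("pics/z.png",cv2.resize(a,None,fx=2.4,fy=2.4,interpolation=cv2.INTER_CUBIC))
E
```

```text
red 74 med [434.2 -83.7  10.7] lo [395. -91.   7.] hi [470. -74.  15.]
   rect ((434.0956115722656, -87.33232116699219), (81.73373413085938, 11.949594497680664), 8.396620750427246)
yel 83 med [490.2  11.6  12.6] lo [457.   6.   8.] hi [520.  19.  17.]
   rect ((489.83502197265625, 7.787562847137451), (67.69004821777344, 15.368866920471191), 5.483966827392578)
tape 92 med [ 447.7 -193.1   11.5] lo [ 427. -222.    5.] hi [ 475. -174.   14.]
   rect ((451.08984375, -203.73764038085938), (49.4120979309082, 58.07318115234375), 25.918968200683594)
loupe 222 med [455.4 122.6  20.2] lo [437.  91.   5.] hi [477. 134.  36.]
   rect ((459.1257019042969, 112.01911926269531), (40.62392807006836, 62.769752502441406), 30.413127899169922)
green 3240 med [479.8 311.7   4.3] lo [407. 242.   1.] hi [545. 381.  29.]
   rect ((473.7906799316406, 314.5920104980469), (132.26934814453125, 138.30523681640625), 11.883414268493652)
blue 1007 med [ 457.3 -392.9    5.2] lo [ 389. -455.    1.] hi [ 523. -309.   28.]
   rect ((452.421630859375, -368.2926330566406), (127.92749786376953, 153.16876220703125), 12.449084281921387)
tray 1825 med [ 651.4 -186.4    4.6] lo [ 578. -294.    1.] hi [719. -29.  37.]
   rect ((645.8475341796875, -160.81430053710938), (259.966796875, 143.416015625), 85.61431121826172)
notes 295 med [ 615.8 -445.2   15.2] lo [ 579. -508.    1.] hi [ 666. -408.   19.]
   rect ((615.8994750976562, -445.9681091308594), (85.94129943847656, 101.89112091064453), 3.35382342338562)
```

View pics/z.png

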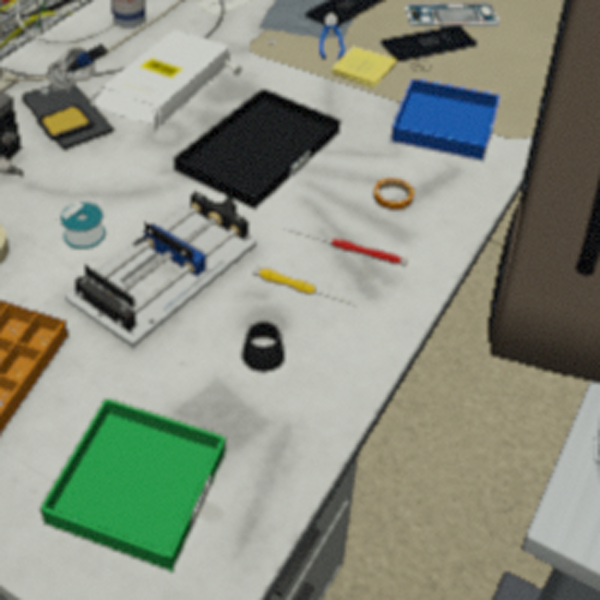

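```bash
cat >> h.py <<'E'
def pose():
    s=sensors.state(); R=Ro.from_euler('xyz',s["tcp_rot"]).as_matrix(); return s,np.array(s["eef_pos"]),R
def to(x,y,z,a=None):
    """remaining shift in tool axes, and turn about tool x; a = world angle (deg) of tool y"""
    s,p,R=pose()
    a0=np.degrees(np.arctan2(R[1,1],R[0,1]))
    if a is None: a=a0
    t=(np.array([x,y,z])-p)
    ar=np.radians(a); Rt=np.c_[[0,0,-1],[np.cos(ar),np.sin(ar),0],[np.sin(ar),-np.cos(ar),0]]
    rv=Ro.from_matrix(R.T@Rt).as_rotvec()
    print("t",round(s["t"],2),"tcp",p.round(1),"a0",a0.round(2),"q",np.round(s["joints"],2),"op",round(s["opening"]*95.1,1),"F",np.round(s["ft_force"],1))
    print(" shift tool",(R.T@t).round(1)," in target axes",(Rt.T@t).round(1)," rotvec",rv.round(3))
E
python3 - <<'E'
from h import *
to(434,-87,250,90)
for n in ["scene","side"]:
    c,p,d=load(n+"0"); P=pts(c,d,np.ones(d.shape,bool))
    m=(P[:,0]>380)&(P[:,0]<760)&(P[:,1]>-480)&(P[:,1]<400)&(P[:,2]<400)
    P=P[m]; ix=((P[:,0]-380)//40).astype(int); iy=((P[:,1]+480)//40).astype(int)
    G=np.full((10,22),-99.); np.maximum.at(G,(ix,iy),P[:,2]); print(n); print("y   ",[-480+40*i for i in range(22)])
    for i in range(10): print(380+40*i,G[i].astype(int).tolist())
E
```

```text
t 0.15 tcp [ 205.9 -589.9  214.2] a0 -70.76 q [-1.34  0.49  1.56 -0.    1.09 -0.11] op 95.3 F [-0.5  0.6 -0.4]
 shift tool [ -35.4 -399.7 -381.1]  in target axes [-35.8 502.9 228.1]  rotvec [-2.806e+00 -1.000e-03  0.000e+00]
scene
y    [-480, -440, -400, -360, -320, -280, -240, -200, -160, -120, -80, -40, 0, 40, 80, 120, 160, 200, 240, 280, 320, 360]
380 [29, 29, 28, 29, 3, 2, 4, 3, 3, 15, 4, 8, 10, 3, 3, 3, 4, 5, 30, 30, 30, 29]
420 [30, 6, 7, 28, 30, 3, 15, 14, 3, 15, 13, 7, 13, 4, 37, 39, 3, 29, 30, 6, 7, 30]
460 [29, 29, 6, 5, 30, 4, 14, 14, 2, 14, 14, 3, 16, 4, 37, 37, 3, 25, 29, 7, 6, 29]
500 [7, 29, 29, 31, 27, 5, 4, 3, 3, 4, 9, 3, 17, 3, 3, 4, 4, 3, 29, 28, 29, 31]
540 [14, 20, 6, 3, 24, 25, 25, 19, 3, 4, 3, 41, 29, 41, 18, 17, 15, 3, 31, 29, 28, 4]
580 [21, 19, 6, 4, 25, 8, 26, 25, 25, 25, 40, 42, 31, 58, 32, 57, 49, 3, 3, 3, 3, 28]
620 [17, 18, 4, 3, 26, 6, 7, 6, 8, 25, 2, 42, 40, 58, 31, 57, 43, 32, 31, 31, 31, 31]
660 [17, 15, 6, 3, 26, 6, 6, 7, 8, 26, 3, 14, 14, 35, 27, 57, 41, 31, 26, 134, 114, 112]
700 [16, 7, 4, 4, 23, 25, 25, 26, 26, 26, 3, 2, 3, 35, 33, 3, 3, 30, 28
[... 447 characters left out ...]
 -99, -99, -99, -99, -99, -99, 6, 29, 8, 7, 32]
500 [22, 31, 30, 29, 26, 4, 4, 4, 4, 5, 12, -99, -99, -99, -99, -99, -99, 5, 29, 31, 30, 29]
540 [17, 18, 5, 4, 25, 26, 27, 25, 26, 4, 4, -99, -99, -99, -99, -99, -99, 6, 29, 30, 5, 4]
580 [19, 20, 5, 6, 29, 7, 18, 24, 26, 26, -99, -99, -99, -99, -99, -99, -99, 4, 3, 5, 30, 28]
620 [20, 19, 5, 5, 26, 8, 7, 9, 8, 6, -99, -99, -99, -99, -99, -99, -99, 31, 32, 32, 30, 33]
660 [16, 10, 4, 4, 27, 8, 8, 8, 10, 7, -99, -99, -99, -99, -99, -99, 4, 30, 27, 132, 115, 113]
700 [12, 6, 5, 5, 26, 25, 26, 27, 26, 2, -99, -99, -99, -99, -99, -99, 3, 30, 28, 33, 107, 29]
740 [8, 6, 4, 4, 4, 6, 6, 5, 2, -99, -99, -99, -99, -99, -99, -99, 1, 30, 29, 33, 31, -99]
```

```bash
python3 - <<'E'
from h import *
for n in ["scene","side"]:
    c,p,d=load(n+"0"); P=pts(c,d,np.ones(d.shape,bool)); C=p.reshape(-1,3)[(d>0).ravel()]
    Hh=cv2.cvtColor(C[None],cv2.COLOR_BGR2HSV)[0].astype(int); h,s,v=Hh.T
    for k,m,(x0,x1,y0,y1) in [("green",(h>50)&(h<75)&(s>120),(380,580,220,400)),("blue",(h>100)&(h<120)&(s>120),(370,560,-480,-280)),("tray",v<75,(550,740,-320,-75))]:
        q=m&(P[:,0]>x0)&(P[:,0]<x1)&(P[:,1]>y0)&(P[:,1]<y1)&(P[:,2]>19)&(P[:,2]<34)
        r=cv2.minAreaRect(P[q,:2].astype(np.float32)); print(n,k,q.sum(),np.round(r[0],1),np.round(r[1],1),round(r[2],1))
E
```

```text
scene green 509 [475.4 311.6] [129.  130.5] 11.7
scene blue 183 [ 455.  -382.2] [127.4 136.8] 12.2
scene tray 196 [ 648.8 -188.3] [209.9 137.7] 85.8
side green 139 [470.5 307.6] [132.4 127. ] 10.5
side blue 191 [ 449.1 -382.6] [134.  128.8] 12.0
side tray 105 [ 641.6 -193.8] [191.7 138.1] 85.1
```

servo_tool(
  steps="-10 0 -50 0 0 0 40; -10 0 -50 0 0 0 40; -10 -20 -50 0 0 0 40; -10 -40 -40 0 0 0 40; -10 -50 -20 0 0 0 40; 0 -50 0 0 0 0 40; 0 -50 0 0 0 0 40; 0 -50 0 0 0 0 40",
)

```text
t: 0.95
eef_pos: [316.2, -288.6, 258.8]
tcp_rot: [-1.589, 1.566, 1.884]
ft_force: [0.3, 0.5, 0.8]
opening: 0.435
```

```bash
python3 - <<'E'
from h import *
to(430,-100,220,-82)
E
```

```text
t 0.95 tcp [ 316.2 -288.6  258.8] a0 -71.01 q [-0.9   0.16  1.95  0.    1.04  0.34] op 41.4 F [0.3 0.5 0.8]
 shift tool [  39.5 -141.1 -169. ]  in target axes [  38.8 -170.9 -138.9]  rotvec [0.192 0.    0.005]
```

servo_tool(
  steps="10 -35 -35 0.1 0 0 40; 10 -35 -35 0.1 0 0 40; 10 -40 -35 0 0 0 40; 10 -40 -35 0 0 0 40; 0 -10 -15 0 0 0 40; 0 0 0 0 0 0 40; 0 0 0 0 0 0 40; 0 0 0 0 0 0 40",
)

```text
t: 1.75
eef_pos: [429.6, -102.1, 221.6]
tcp_rot: [-1.534, 1.568, 1.732]
ft_force: [-0.4, 0.2, 0.5]
opening: 0.422
```

```bash
python3 - <<'E'
from h import *
to(430,-100,220,-82)
c,p,d=grab("wrist","w1")
E
```

```text
t 1.75 tcp [ 429.6 -102.1  221.6] a0 -82.85 q [-0.38  0.22  1.97  0.    0.95  1.06] op 40.1 F [-0.4  0.2  0.5]
 shift tool [ 1.6 -2.  -0.7]  in target axes [ 1.6 -2.  -0.7]  rotvec [-0.015  0.     0.003]
```

View pics/w1.png

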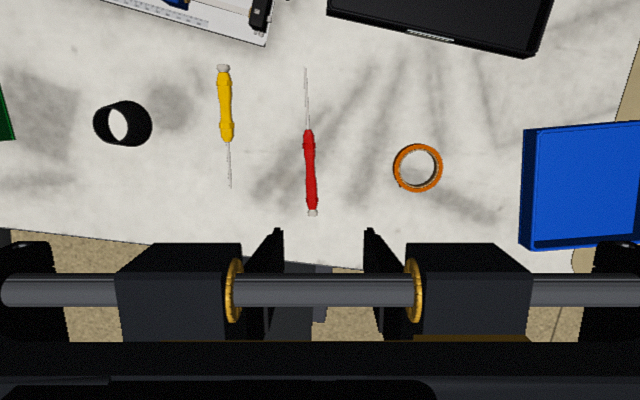

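The wrist view shows all four: red handle from (308,130) to (312,215), yellow from (223,68) to (226,140), the tape at (417,167) and the loupe at (122,123). I measure each one.

```bash
cat > meas.py <<'E'
from h import *
def meas(c,p,d,boxes,show=True):
    H=cv2.cvtColor(p,cv2.COLOR_BGR2HSV); h,s,v=[H[...,i].astype(int) for i in range(3)]
    M={"red":((h<6)|(h>172))&(s>120),"yel":(h>18)&(h<32)&(s>130),"tape":(h>5)&(h<20)&(s>130),"loupe":v<60}
    Z={"red":6,"yel":7,"tape":12,"loupe":0}
    for k,b in boxes.items():
        x0,y0,x1,y1=b; m=np.zeros(d.shape,np.uint8); m[y0:y1,x0:x1]=M[k][y0:y1,x0:x1]
        cs,_=cv2.findContours(m,cv2.RETR_EXTERNAL,cv2.CHAIN_APPROX_NONE); q=max(cs,key=cv2.contourArea)[:,0]
        W=ray(c,q,Z[k])[:,:2].astype(np.float32)
        r=cv2.minAreaRect(W); P=pts(c,d,m>0)
        print(k,"rect",np.round(r[0],1),np.round(r[1],1),round(r[2],1),"circ",np.round(cv2.minEnclosingCircle(W)[0],1),round(cv2.minEnclosingCircle(W)[1],1),"depth med",np.median(P,0).round(1),"z98",np.percentile(P[:,2],98).round(1))
        if k=="loupe":
            t=P[P[:,2]>30]; print("  top circ",cv2.minEnclosingCircle(t[:,:2].astype(np.float32)))
E
python3 - <<'E'
from meas import *
c,p,d=load("w1")
meas(c,p,d,{"red":(295,120,325,220),"yel":(205,60,245,150),"tape":(385,135,450,200),"loupe":(85,90,160,155)})
E
```

```text
red rect [432.2 -85.8] [86.6 12.3] 9.6 circ [432.2 -85.5] 43.4 depth med [434.1 -85.6  10.2] z98 12.6
yel rect [487.1   9.4] [69.3 15.5] 6.5 circ [487.2   8.9] 34.8 depth med [490.1   7.8  12. ] z98 14.8
tape rect [ 449.9 -199.1] [51.7 52. ] 9.8 circ [ 450.6 -199.1] 26.6 depth med [ 451.4 -199.    10.7] z98 12.6
loupe rect [456.7 119.4] [45.9 62.5] 7.1 circ [456.5 119.4] 31.3 depth med [459.1  99.   20.6] z98 36.0
  top circ ((457.50543212890625, 109.85482788085938), 18.89845085144043)
```

```bash
python3 - <<'E'
from h import *
to(432.2,-85.8,40,-80.4)
E
```

```text
t 1.8 tcp [ 429.5 -102.3  221.6] a0 -82.88 q [-0.39  0.22  1.97  0.    0.95  1.06] op 39.7 F [-0.2 -0.6 -0.5]
 shift tool [181.7 -15.5  -4.8]  in target axes [181.6 -15.8  -5.4]  rotvec [-0.043  0.     0.003]
```

servo_tool(
  steps="30 -8 -3 -0.02 0 0 40; 30 -8 -3 -0.02 0 0 40; 30 0 0 0 0 0 40; 30 0 0 0 0 0 40; 30 0 0 0 0 0 40; 25 0 0 0 0 0 40; 5 0 0 0 0 0 40; 0 0 0 0 0 0 40",
)

```text
t: 2.6
eef_pos: [432.6, -93.0, 38.8]
tcp_rot: [2.965, 1.564, -0.024]
ft_force: [0.1, 0.2, 0.7]
opening: 0.42
```

```bash
python3 - <<'E'
from h import *
to(432.2,-85.8,4,-80.4)
c,p,d=grab("wrist","w2")
E
```

```text
t 2.6 tcp [432.6 -93.   38.8] a0 -81.26 q [-0.36  0.54  2.17  0.01  0.43  1.05] op 39.9 F [0.1 0.2 0.7]
 shift tool [34.8 -7.2 -0.5]  in target axes [34.8 -7.2 -0.8]  rotvec [-0.015 -0.006 -0.001]
```

View pics/w2.png

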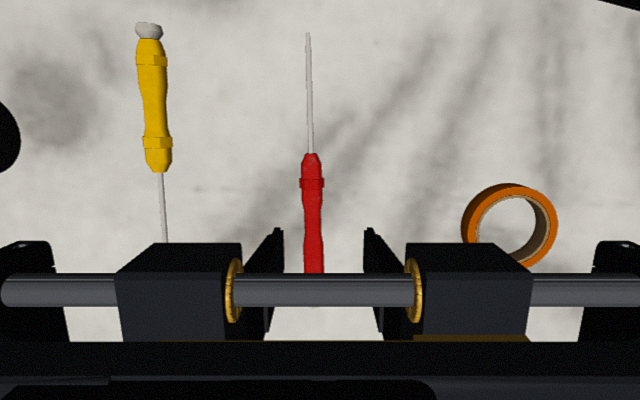

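The red handle sits between the jaws, about 7 mm left of their middle, which agrees with the measurement. I centre on it, descend and close.

servo_tool(
  steps="0 -7 -1 -0.015 0 0 40; 10 0 0 0 0 0 40; 10 0 0 0 0 0 40; 8 0 0 0 0 0 40; 5 0 0 0 0 0 40; 2 0 0 0 0 0 40; 0 0 0 0 0 0 40; 0 0 0 0 0 0 40",
)

```text
t: 3.45
eef_pos: [434.6, -86.1, 4.2]
tcp_rot: [2.788, 1.558, -0.184]
ft_force: [-0.2, 0.0, 0.3]
opening: 0.42
```

```bash
python3 - <<'E'
from h import *
to(432.2,-85.8,4,-80.4)
E
```

```text
t 3.45 tcp [434.6 -86.1   4.2] a0 -80.33 q [-0.35  0.61  2.19  0.01  0.33  1.05] op 40.0 F [-0.2  0.   0.3]
 shift tool [ 0.1 -0.7  2.3]  in target axes [ 0.2 -0.7  2.3]  rotvec [ 0.001 -0.012 -0.004]
```

servo_tool(
  steps="0 -0.7 2.3 0 -0.01 -0.004 20; 0 0 0 0 0 0 0; 0 0 0 0 0 0 0; 0 0 0 0 0 0 0; 0 0 0 0 0 0 0; 0 0 0 0 0 0 0; -10 0 0 0 0 0 0; -30 0 0 0 0 0 0",
)

```text
t: 4.25
eef_pos: [430.9, -85.5, 44.0]
tcp_rot: [-0.637, 1.567, 2.673]
ft_force: [0.2, -0.2, -0.2]
opening: 0.126
```

```bash
python3 - <<'E'
from h import *
to(647,-189,120,-4.5)
E
```

```text
t 4.25 tcp [430.9 -85.5  44. ] a0 -80.34 q [-0.35  0.53  2.16  0.    0.46  1.05] op 11.9 F [ 0.2 -0.2 -0.2]
 shift tool [ -76.9  138.1 -195.5]  in target axes [-76.  223.6  86.2]  rotvec [-1.324e+00  1.000e-03  4.000e-03]
```

servo_tool(
  steps="-15 0 0 -0.15 0 0 0; -15 0 0 -0.15 0 0 0; -15 0 0 -0.15 0 0 0; -15 0 0 -0.15 0 0 0; -15 0 0 -0.15 0 0 0; -15 0 0 -0.15 0 0 0; -15 0 0 -0.15 0 0 0; -15 0 0 -0.15 0 0 0",
)

```text
t: 5.05
eef_pos: [429.8, -85.1, 175.7]
tcp_rot: [2.43, 1.57, 0.663]
ft_force: [0.1, 0.4, 0.1]
opening: 0.126
```

```bash
python3 - <<'E'
from h import *
to(613,-213,160,-4.5)
E
```

```text
t 5.05 tcp [429.8 -85.1 175.7] a0 -11.23 q [-0.35  0.28  2.04  0.    0.82 -0.15] op 12.0 F [0.1 0.4 0.1]
 shift tool [ 15.8 204.6  89.8]  in target axes [ 15.7 192.7 113.2]  rotvec [-0.117 -0.    -0.   ]
```

servo_tool(
  steps="0 30 10 -0.06 0 0 0; 0 30 15 -0.06 0 0 0; 0 35 20 0 0 0 0; 0 35 20 0 0 0 0; 0 35 20 0 0 0 0; 5 25 20 0 0 0 0; 5 0 0 0 0 0 0; 0 0 0 0 0 0 0",
)

```text
t: 5.85
eef_pos: [613.7, -211.0, 174.9]
tcp_rot: [1.345, 1.565, -0.29]
ft_force: [-0.9, 0.3, -0.7]
opening: 0.127
```

```bash
python3 - <<'E'
from h import *
to(613,-213,160,-4.5)
c,p,d=grab("wrist","w3")
P=pts(c,d,np.ones(d.shape,bool))
q=(P[:,0]>550)&(P[:,0]<740)&(P[:,1]>-330)&(P[:,1]<-70)&(P[:,2]>17)&(P[:,2]<28)
print(q.sum(),P[q].min(0),P[q].max(0),cv2.minAreaRect(P[q,:2].astype(np.float32)))
E
```

```text
t 5.85 tcp [ 613.7 -211.   174.9] a0 -3.64 q [-0.43  0.56  1.54  0.    1.03 -0.37] op 12.1 F [-0.9  0.3 -0.7]
 shift tool [14.9 -0.7  2. ]  in target axes [14.9 -0.6  2. ]  rotvec [ 0.015  0.001 -0.006]
2864 [ 574.53968177 -289.25821342   17.00674063] [723.87562079 -83.2846624   25.51462642] ((648.3074340820312, -189.28631591796875), (203.83677673339844, 138.23873901367188), 85.59578704833984)
```

View pics/w3.png

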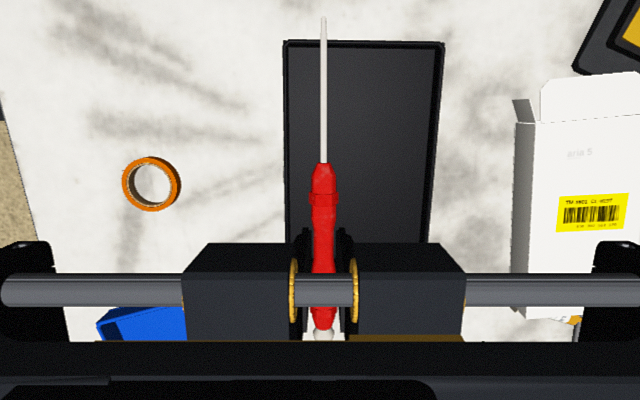

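The red driver is held level at 12 mm and the tray is at (648,-189), 85.6°, which agrees with before. Now I lower into the tray.

servo_tool(
  steps="30 0 2 0.015 0 0 0; 30 0 1 0 0 0 0; 30 0 0 0 0 0 0; 30 0 0 0 0 0 0; 20 0 0 0 0 0 0; 10 0 0 0 0 0 0; 0 0 0 0 0 0 0; 0 0 0 0 0 0 0",
)

```text
t: 6.7
eef_pos: [611.8, -209.7, 29.4]
tcp_rot: [1.303, 1.559, -0.344]
ft_force: [0.2, -0.1, -0.4]
opening: 0.126
```

```bash
python3 - <<'E'
from h import *
to(614.3,-213.7,7.5,-4.4)
E
```

```text
t 6.7 tcp [ 611.8 -209.7   29.4] a0 -4.34 q [-0.43  0.73  1.66  0.    0.73 -0.36] op 12.0 F [ 0.2 -0.1 -0.4]
 shift tool [21.9  2.6  3.7]  in target axes [21.9  2.8  3.8]  rotvec [ 0.001  0.003 -0.011]
```

servo_tool(
  steps="5 2.6 3.7 0 0.003 -0.011 0; 8 0 0 0 0 0 0; 6 0 0 0 0 0 0; 3 0 0 0 0 0 0; 0 0 0 0 0 0 0; 0 0 0 0 0 0 0; 0 0 0 0 0 0 0; 0 0 0 0 0 0 0",
)

```text
t: 7.5
eef_pos: [615.6, -214.5, 9.0]
tcp_rot: [1.192, 1.567, -0.455]
ft_force: [0.7, 0.9, 0.1]
opening: 0.126
```

```bash
python3 - <<'E'
from h import *
to(614.3,-213.7,7.5,-4.4)
E
```

```text
t 7.5 tcp [ 615.6 -214.5    9. ] a0 -4.34 q [-0.44  0.77  1.65 -0.    0.72 -0.36] op 11.9 F [0.7 0.9 0.1]
 shift tool [ 1.5 -1.4 -0.7]  in target axes [ 1.5 -1.4 -0.7]  rotvec [ 0.001  0.002 -0.004]
```

servo_tool(
  steps="2 -1 -0.5 0 0 0 0; 0 0 0 0 0 0 0; 0 0 0 0 0 0 16; 0 0 0 0 0 0 26; 0 0 0 0 0 0 26; -15 0 0 0 0 0 26; -40 0 0 0 0 0 26; -45 0 0 0 0 0 26",
)

```text
t: 8.3
eef_pos: [612.1, -212.8, 106.4]
tcp_rot: [-1.907, 1.566, 2.729]
ft_force: [0.6, -0.4, 0.5]
opening: 0.274
```

```bash
python3 - <<'E'
from h import *
to(520,-40,200,-80)
c,p,d=grab("wrist","w4")
E
```

```text
t 8.3 tcp [ 612.1 -212.8  106.4] a0 -4.35 q [-0.44  0.64  1.6  -0.    0.91 -0.36] op 26.1 F [ 0.6 -0.4  0.5]
 shift tool [ -92.9 -105.3 -165.4]  in target axes [ -93.6 -186.1   60.7]  rotvec [1.32  0.002 0.005]
```

View pics/w4.png

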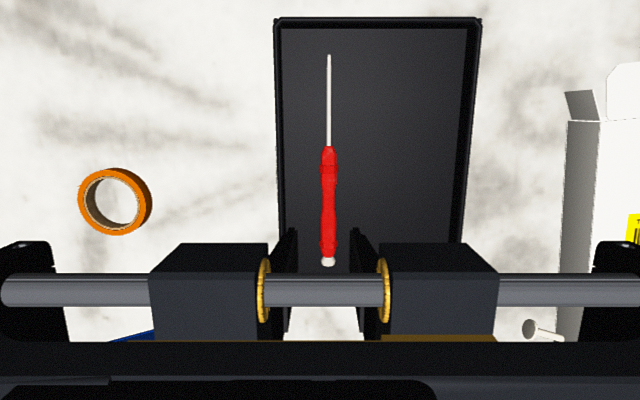

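The red driver lies flat and lengthwise in the left part of the tray. Yellow is next.

servo_tool(
  steps="-15 -20 -20 0.15 0 0 30; -15 -20 -20 0.15 0 0 40; -15 -20 -20 0.15 0 0 40; -15 -20 -20 0.15 0 0 40; -15 -20 0 0.15 0 0 40; -5 -20 0 0.15 0 0 40; 0 -20 0 0.15 0 0 40; 0 -20 0 0.15 0 0 40",
)

```text
t: 9.15
eef_pos: [511.3, -49.3, 206.7]
tcp_rot: [2.498, 1.55, -0.355]
ft_force: [0.1, -0.4, 0.1]
opening: 0.422
```

```bash
python3 - <<'E'
from h import *
to(487.1,9.3,140,-83.5)
E
```

```text
t 9.15 tcp [511.3 -49.3 206.7] a0 -73.46 q [-0.22  0.34  1.85 -0.    0.94  1.06] op 40.2 F [ 0.1 -0.4  0.1]
 shift tool [ 65.8 -63.9   7.7]  in target axes [ 66.7 -60.9  17.5]  rotvec [ 0.175 -0.018 -0.011]
```

servo_tool(
  steps="10 -20 2 0.09 -0.01 -0.01 40; 20 -20 3 0.08 -0.01 0 40; 20 -20 5 0 0 0 40; 20 -2 5 0 0 0 40; 0 0 0 0 0 0 40; 0 0 0 0 0 0 40; 0 0 0 0 0 0 40; 0 0 0 0 0 0 40",
)

```text
t: 9.95
eef_pos: [485.2, 12.4, 143.0]
tcp_rot: [2.721, 1.561, -0.314]
ft_force: [-0.5, 0.2, 0.3]
opening: 0.418
```

```bash
python3 - <<'E'
from meas import *
to(487.1,9.3,40,-83.5)
c,p,d=grab("wrist","w5")
meas(c,p,d,{"yel":(250,60,400,270)})
E
```

```text
t 9.95 tcp [485.2  12.4 143. ] a0 -83.86 q [-0.11  0.39  1.98 -0.    0.76  1.36] op 39.8 F [-0.5  0.2  0.3]
 shift tool [103.    2.8  -0.7]  in target axes [103.    3.3  -1.6]  rotvec [-0.006 -0.009 -0.004]
yel rect [486.4   9.2] [69.4 15.4] 6.6 circ [486.4   9.4] 34.9 depth med [493.7   9.1  12.1] z98 162.9
```

View pics/w5.png

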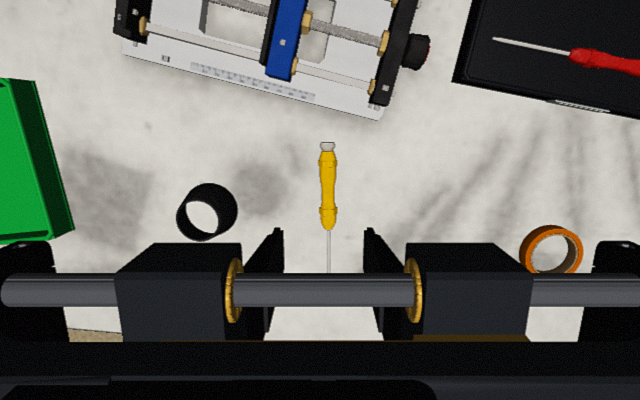

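The yellow handle is centred between the jaws at (327,185) and the remeasured position is within 1 mm. Descending.

servo_tool(
  steps="20 3 -1 -0.006 -0.009 -0.004 40; 25 0 0 0 0 0 40; 25 0 0 0 0 0 40; 25 0 0 0 0 0 40; 20 0 0 0 0 0 40; 12 0 0 0 0 0 40; 5 0 0 0 0 0 40; 0 0 0 0 0 0 40",
)

```text
t: 10.8
eef_pos: [492.1, 6.7, 10.7]
tcp_rot: [2.909, 1.56, -0.122]
ft_force: [0.5, -0.1, 0.5]
opening: 0.423
```

```bash
python3 - <<'E'
from h import *
to(486.9,9.2,4,-83.5)
E
```

```text
t 10.8 tcp [492.1   6.7  10.7] a0 -83.68 q [-0.12  0.63  2.06 -0.    0.44  1.34] op 40.3 F [ 0.5 -0.1  0.5]
 shift tool [ 6.7 -3.   5. ]  in target axes [ 6.7 -3.   4.9]  rotvec [-0.003 -0.01  -0.002]
```

servo_tool(
  steps="3 -3 5 0 -0.01 0 40; 4 0 0 0 0 0 30; 0 0 0 0 0 0 0; 0 0 0 0 0 0 0; 0 0 0 0 0 0 0; 0 0 0 0 0 0 0; 0 0 0 0 0 0 0; 0 0 0 0 0 0 0",
)

```text
t: 11.6
eef_pos: [487.9, 9.2, 5.8]
tcp_rot: [2.421, 1.566, -0.61]
ft_force: [0.9, 0.1, 0.5]
opening: 0.151
```

```bash
python3 - <<'E'
from h import *
to(486.9,9.2,4,-83.5)
E
```

```text
t 11.6 tcp [487.9   9.2   5.8] a0 -83.68 q [-0.12  0.64  2.07 -0.01  0.43  1.35] op 14.3 F [0.9 0.1 0.5]
 shift tool [ 1.8 -0.1  1. ]  in target axes [ 1.8 -0.1  1. ]  rotvec [-0.003 -0.004 -0.003]
```

servo_tool(
  steps="-15 0 0 0 0 0 0; -20 0 0 0 0 0 0; -25 0 0 -0.15 0 0 0; -25 0 0 -0.15 0 0 0; -25 0 0 -0.15 0 0 0; -25 0 0 -0.15 0 0 0; -15 0 0 -0.15 0 0 0; 0 0 0 -0.15 0 0 0",
)

```text
t: 12.4
eef_pos: [486.5, 9.6, 161.4]
tcp_rot: [1.138, 1.568, -0.987]
ft_force: [0.0, -0.1, -0.3]
opening: 0.151
```

```bash
python3 - <<'E'
from h import *
to(679.8,-170.7,130,-4.4)
E
```

```text
t 12.4 tcp [486.5   9.6 161.4] a0 -31.77 q [-0.11  0.37  1.95 -0.    0.82  0.44] op 14.4 F [ 0.  -0.1 -0.3]
 shift tool [ 32.2 259.2  51.5]  in target axes [ 31.4 206.6 164.9]  rotvec [-0.478  0.002 -0.003]
```

servo_tool(
  steps="0 30 10 -0.12 0 0 0; 0 30 15 -0.12 0 0 0; 0 30 15 -0.12 0 0 0; 0 30 15 -0.12 0 0 0; 0 30 20 0 0 0 0; 0 30 30 0 0 0 0; 0 20 20 0 0 0 0; 0 0 0 0 0 0 0",
)

```text
t: 13.2
eef_pos: [660.1, -163.8, 162.9]
tcp_rot: [0.762, 1.567, -0.854]
ft_force: [-0.1, 0.9, -0.7]
opening: 0.148
```

```bash
python3 - <<'E'
from h import *
to(679.8,-170.7,50,-4.4)
E
```

```text
t 13.2 tcp [ 660.1 -163.8  162.9] a0 -2.62 q [-0.34  0.62  1.47 -0.    1.05 -0.29] op 14.1 F [-0.1  0.9 -0.7]
 shift tool [112.9  19.8   5.7]  in target axes [112.9  20.2   5.3]  rotvec [ 0.031  0.002 -0.002]
```

servo_tool(
  steps="5 20 6 0.03 0 0 0; 25 0 0 0 0 0 0; 30 0 0 0 0 0 0; 30 0 0 0 0 0 0; 20 0 0 0 0 0 0; 5 0 0 0 0 0 0; 0 0 0 0 0 0 0; 0 0 0 0 0 0 0",
)

```text
t: 14.0
eef_pos: [677.8, -168.2, 44.9]
tcp_rot: [0.328, 1.569, -1.32]
ft_force: [-0.0, -0.7, -0.8]
opening: 0.15
```

```bash
python3 - <<'E'
from h import *
to(679.8,-170.7,9,-4.4)
c,p,d=grab("wrist","w6")
E
```

```text
t 14.0 tcp [ 677.8 -168.2   44.9] a0 -4.4 q [-0.34  0.77  1.5  -0.    0.86 -0.26] op 14.3 F [-0.  -0.7 -0.8]
 shift tool [35.9  2.1  2.3]  in target axes [35.9  2.1  2.3]  rotvec [-0.     0.001 -0.   ]
```

View pics/w6.png

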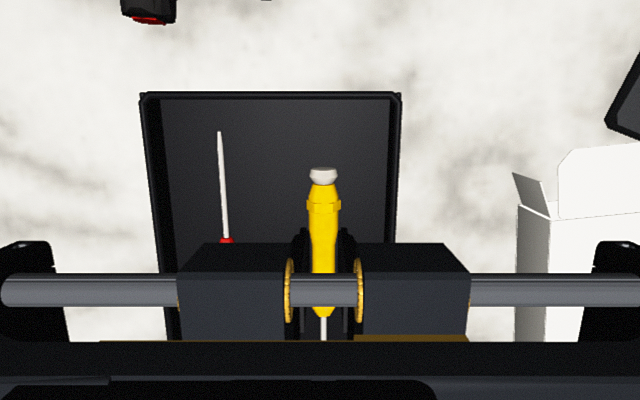

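Yellow is held level above the tray, clear of red (blade at (222,190)). Lowering.

servo_tool(
  steps="8 2 2 0 0 0 0; 10 0 0 0 0 0 0; 10 0 0 0 0 0 0; 6 0 0 0 0 0 0; 2 0 0 0 0 0 0; 0 0 0 0 0 0 0; 0 0 0 0 0 0 0; 0 0 0 0 0 0 0",
)

```text
t: 14.85
eef_pos: [681.2, -171.1, 8.8]
tcp_rot: [1.087, 1.565, -0.561]
ft_force: [0.6, 0.7, -0.7]
opening: 0.15
```

```bash
python3 - <<'E'
from h import *
to(679.8,-170.7,9,-4.4)
E
```

```text
t 14.85 tcp [ 681.2 -171.1    8.8] a0 -4.41 q [-0.34  0.82  1.51 -0.    0.8  -0.26] op 14.3 F [ 0.6  0.7 -0.7]
 shift tool [-0.2 -1.4 -0.3]  in target axes [-0.2 -1.4 -0.3]  rotvec [-0.     0.003 -0.005]
```

servo_tool(
  steps="0 0 0 0 0 0 18; 0 0 0 0 0 0 26; 0 0 0 0 0 0 26; 0 0 0 0 0 0 26; -15 0 0 0 0 0 26; -40 0 0 0 0 0 26; -40 0 0 0 0 0 26; -40 0 0 0 0 0 26",
)

```text
t: 15.65
eef_pos: [678.4, -170.0, 145.4]
tcp_rot: [-1.516, 1.567, 3.119]
ft_force: [1.3, 0.4, 0.4]
opening: 0.272
```

```bash
python3 - <<'E'
from h import *
to(450.3,-199,120,-50)
c,p,d=grab("wrist","w7")
E
```

```text
t 15.65 tcp [ 678.4 -170.   145.4] a0 -4.42 q [-0.34  0.66  1.43 -0.    1.06 -0.26] op 25.8 F [1.3 0.4 0.4]
 shift tool [  26.3 -225.1   46.5]  in target axes [  25.4 -124.4  193.4]  rotvec [0.796 0.002 0.004]
```

View pics/w7.png

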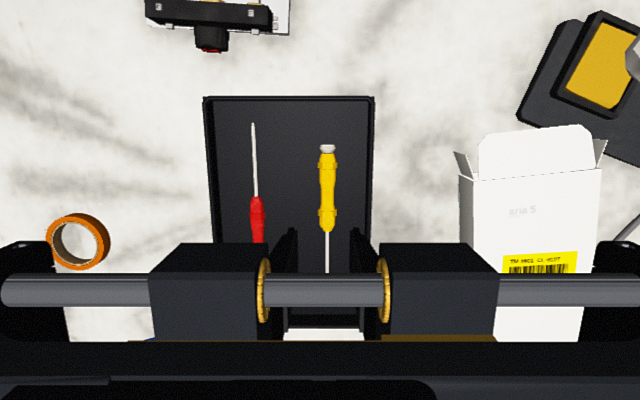

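Both drivers lie flat, lengthwise and side by side. On to the tape.

servo_tool(
  steps="0 -45 5 -0.1 0 0 75; 0 -45 5 -0.1 0 0 75; 0 -45 0 -0.09 0 0 75; 0 -45 -10 0 0 0 75; 0 -40 -10 0 0 0 75; 0 0 0 0 0 0 75; 0 0 0 0 0 0 75; 0 0 0 0 0 0 75",
)

```text
t: 16.5
eef_pos: [453.4, -183.7, 161.0]
tcp_rot: [0.89, 1.547, -0.455]
ft_force: [0.2, 0.0, -0.4]
opening: 0.783
```

```bash
python3 - <<'E'
from h import *
to(450.3,-199,80,12)
E
```

```text
t 16.5 tcp [ 453.4 -183.7  161. ] a0 12.97 q [-0.52  0.36  1.96  0.    0.79 -0.75] op 74.4 F [ 0.2  0.  -0.4]
 shift tool [81.  -7.9 13. ]  in target axes [81.  -6.2 14.3]  rotvec [ 0.017  0.015 -0.019]
```

servo_tool(
  steps="10 -7 14 0.017 0.015 -0.019 75; 20 0 0 0 0 0 75; 25 0 0 0 0 0 75; 20 0 0 0 0 0 75; 5 0 0 0 0 0 75; 0 0 0 0 0 0 75; 0 0 0 0 0 0 75; 0 0 0 0 0 0 75",
)

```text
t: 17.3
eef_pos: [455.3, -205.1, 76.4]
tcp_rot: [-1.917, 1.569, 3.003]
ft_force: [-0.9, 0.4, 1.4]
opening: 0.789
```

```bash
python3 - <<'E'
from meas import *
to(450.3,-199,4,12)
c,p,d=grab("wrist","w8")
E
```

```text
t 17.3 tcp [ 455.3 -205.1   76.4] a0 11.9 q [-0.56  0.52  2.   -0.    0.63 -0.76] op 75.0 F [-0.9  0.4  1.4]
 shift tool [72.4 -3.5 -6.9]  in target axes [72.4 -3.6 -7. ]  rotvec [-0.002 -0.001  0.002]
```

View pics/w8.png

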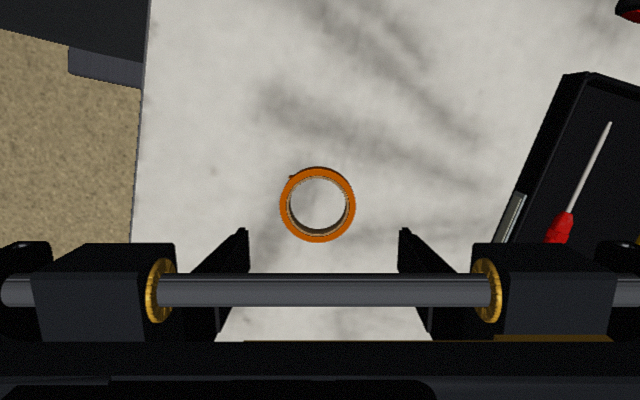

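servo_tool(
  steps="10 -3 -7 0 0 0 75; 20 0 0 0 0 0 75; 20 0 0 0 0 0 75; 12 0 0 0 0 0 75; 6 0 0 0 0 0 75; 2 0 0 0 0 0 75; 0 0 0 0 0 0 75; 0 0 0 0 0 0 75",
)

```text
t: 18.15
eef_pos: [454.0, -200.4, 9.5]
tcp_rot: [0.717, 1.562, -0.646]
ft_force: [0.7, -0.4, 0.1]
opening: 0.789
```

```bash
python3 - <<'E'
from meas import *
to(450.3,-199,4,12)
E
```

```text
t 18.15 tcp [ 454.  -200.4    9.5] a0 11.93 q [-0.55  0.63  2.05 -0.    0.45 -0.75] op 75.1 F [ 0.7 -0.4  0.1]
 shift tool [ 5.5 -3.4 -2.2]  in target axes [ 5.5 -3.4 -2.2]  rotvec [-0.001  0.007 -0.006]
```

servo_tool(
  steps="3 -3.4 -2.2 0 0.007 -0.006 75; 3 0 0 0 0 0 65; 0 0 0 0 0 0 0; 0 0 0 0 0 0 0; 0 0 0 0 0 0 0; 0 0 0 0 0 0 0; 0 0 0 0 0 0 0; 0 0 0 0 0 0 0",
)

```text
t: 18.95
eef_pos: [450.4, -199.2, 4.2]
tcp_rot: [0.981, 1.57, -0.382]
ft_force: [-0.9, -0.3, -0.4]
opening: 0.529
```

```bash
python3 - <<'E'
from meas import *
to(452,-382,80,12)
E
```

```text
t 18.95 tcp [ 450.4 -199.2    4.2] a0 11.93 q [-0.55  0.64  2.06  0.    0.44 -0.76] op 50.3 F [-0.9 -0.3 -0.4]
 shift tool [-75.7 -36.2 179.2]  in target axes [-75.8 -36.5 179.1]  rotvec [-0.001  0.001 -0.001]
```

servo_tool(
  steps="-20 0 0 0 0 0 0; -30 0 0 0 0 0 0; -30 -6 30 0 0 0 0; 0 -6 30 0 0 0 0; 0 -8 40 0 0 0 0; 0 -8 40 0 0 0 0; 0 -6 36 0 0 0 0; 0 0 0 0 0 0 0",
)

```text
t: 19.75
eef_pos: [453.4, -384.3, 88.0]
tcp_rot: [-0.019, 1.569, -1.378]
ft_force: [0.3, 0.2, -0.8]
opening: 0.529
```

```bash
python3 - <<'E'
from meas import *
to(452,-382,30,12)
c,p,d=grab("wrist","w9")
P=pts(c,d,np.ones(d.shape,bool))
C=p.reshape(-1,3)[(d>0).ravel()]
Hh=cv2.cvtColor(C[None],cv2.COLOR_BGR2HSV)[0].astype(int); h,s,v=Hh.T
q=(h>100)&(h<120)&(s>120)&(P[:,2]>20)&(P[:,2]<32)
print(q.sum(),cv2.minAreaRect(P[q,:2].astype(np.float32)))
E
```

```text
t 19.75 tcp [ 453.4 -384.3   88. ] a0 12.12 q [-0.81  0.6   1.76 -0.    0.78 -1.02] op 50.3 F [ 0.3  0.2 -0.8]
 shift tool [58.  -0.8 -2.7]  in target axes [58.  -0.8 -2.6]  rotvec [0.002 0.002 0.   ]
3342 ((506.0168151855469, -343.4875183105469), (270.8406982421875, 129.15673828125), 25.93541717529297)
```

View pics/w9.png

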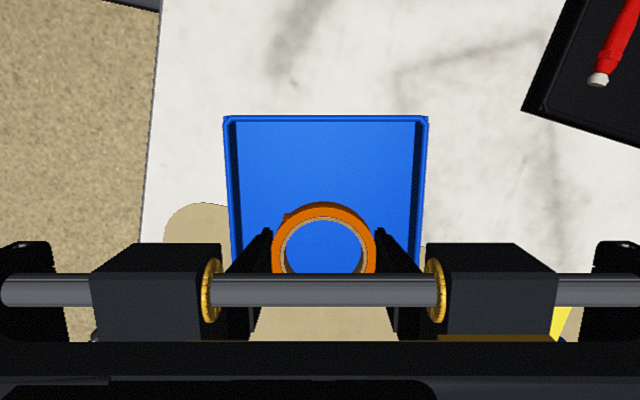

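The tape is held flat and centred over the blue bin at (324,245). Lowering.

servo_tool(
  steps="20 0 -2 0 0 0 0; 20 0 0 0 0 0 0; 18 0 0 0 0 0 0; 12 0 0 0 0 0 0; 8 0 0 0 0 0 0; 4 0 0 0 0 0 0; 0 0 0 0 0 0 0; 0 0 0 0 0 0 0",
)

```text
t: 20.6
eef_pos: [452.6, -375.2, 5.6]
tcp_rot: [-1.374, 1.57, -2.729]
ft_force: [1.2, 0.3, 0.4]
opening: 0.533
```

```bash
python3 - <<'E'
from meas import *
to(452,-382,7.5,12)
E
```

```text
t 20.6 tcp [ 452.6 -375.2    5.6] a0 12.35 q [-0.8   0.72  1.82 -0.    0.61 -1.02] op 50.7 F [1.2 0.3 0.4]
 shift tool [-1.9 -2.   6.5]  in target axes [-1.9 -2.   6.5]  rotvec [0.006 0.    0.001]
```

servo_tool(
  steps="0 0 0 0 0 0 60; 0 0 0 0 0 0 68; 0 0 0 0 0 0 68; 0 0 0 0 0 0 68; -15 0 0 0 0 0 68; -40 0 0 0 0 0 68; -45 0 0 0 0 0 68; -45 0 0 0 0 0 68",
)

```text
t: 21.4
eef_pos: [451.1, -373.0, 152.7]
tcp_rot: [-2.521, 1.56, 2.407]
ft_force: [0.8, -0.3, -0.4]
opening: 0.714
```

```bash
python3 - <<'E'
from meas import *
to(457,109,120,-20)
c,p,d=grab("wrist","w10")
E
```

```text
t 21.4 tcp [ 451.1 -373.   152.7] a0 12.36 q [-0.8   0.51  1.72 -0.    0.93 -1.02] op 67.9 F [ 0.8 -0.3 -0.4]
 shift tool [  36.1  109.1 -469.3]  in target axes [  32.7 -159.3 -454.9]  rotvec [ 0.565 -0.007  0.009]
```

View pics/w10.png

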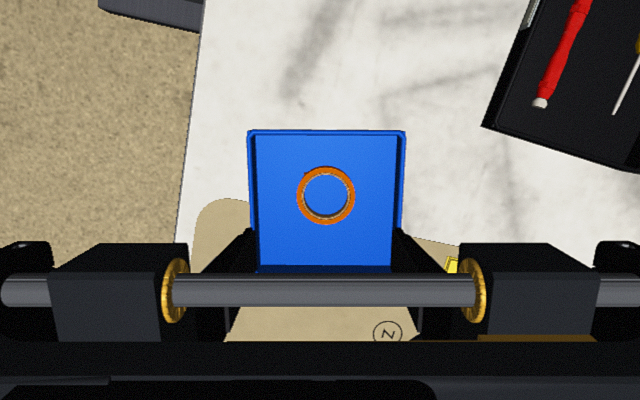

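The tape lies flat at the middle of the blue bin at (326,195). Moving to the loupe.

servo_tool(
  steps="-10 8 -40 0 0 0 75; -10 11 -48 0 0 0 75; -10 11 -48 0 0 0 75; 0 12 -48 0 0 0 75; 0 12 -48 0 0 0 75; 0 12 -48 0 0 0 75; 0 12 -48 0 0 0 75; 0 11 -45 0 0 0 75",
)

```text
t: 22.25
eef_pos: [460.9, 11.1, 199.7]
tcp_rot: [0.798, 1.553, -0.567]
ft_force: [1.0, -0.7, 1.2]
opening: 0.787
```

```bash
python3 - <<'E'
from meas import *
to(457,80,180,12)
E
```

```text
t 22.25 tcp [460.9  11.1 199.7] a0 11.83 q [-0.11  0.27  1.97 -0.01  0.88 -0.31] op 74.8 F [ 1.  -0.7  1.2]
 shift tool [ 19.   10.1 -68.5]  in target axes [ 19.7  10.5 -68.2]  rotvec [-0.003  0.012 -0.013]
```

servo_tool(
  steps="5 5 -34 0 0.012 -0.013 75; 14 5 -34 0 0 0 75; 0 0 0 0 0 0 75; 0 0 0 0 0 0 75; 0 0 0 0 0 0 75; 0 0 0 0 0 0 75; 0 0 0 0 0 0 75; 0 0 0 0 0 0 75",
)

```text
t: 23.05
eef_pos: [456.3, 84.6, 185.0]
tcp_rot: [1.352, 1.564, -0.009]
ft_force: [0.0, 0.1, 0.0]
opening: 0.791
```

```bash
python3 - <<'E'
from meas import *
to(457,109,80,12)
c,p,d=grab("wrist","w11")
P=pts(c,d,np.ones(d.shape,bool)); q=(P[:,2]>6)&(P[:,2]<42)&(abs(P[:,0]-457)<45)&(abs(P[:,1]-110)<45)
P=P[q]; print(q.sum(), P.min(0).round(1),P.max(0).round(1),"all",cv2.minEnclosingCircle(P[:,:2].astype(np.float32)))
T=P[P[:,2]>31]; print(len(T),np.median(T[:,2]),cv2.minEnclosingCircle(T[:,:2].astype(np.float32)))
E
```

```text
t 23.05 tcp [456.3  84.6 185. ] a0 12.02 q [ 0.04  0.3   1.98 -0.    0.85 -0.17] op 75.2 F [0.  0.1 0. ]
 shift tool [105.    5.  -23.9]  in target axes [105.    5.7 -23.7]  rotvec [ 0.     0.002 -0.007]
797 [434.6  90.8   6. ] [480.6 135.   36.8] all ((457.62786865234375, 111.84984588623047), 23.250280380249023)
350 34.49279942753451 ((457.44659423828125, 111.94549560546875), 18.80691909790039)
```

View pics/w11.png

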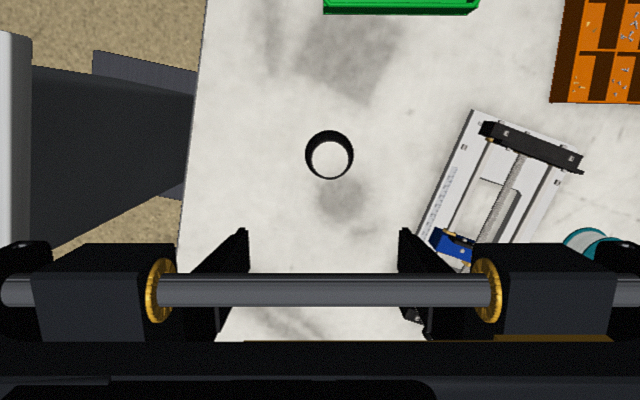

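The loupe is at (329,155), giving (457.5,112) with its top at 36 mm, as it should be. Approaching.

servo_tool(
  steps="10 5 -14 0 0 -0.007 75; 20 0 -13 0 0 0 75; 25 0 0 0 0 0 75; 25 0 0 0 0 0 75; 25 0 0 0 0 0 75; 10 0 0 0 0 0 75; 0 0 0 0 0 0 75; 0 0 0 0 0 0 75",
)

```text
t: 23.9
eef_pos: [458.1, 110.9, 67.9]
tcp_rot: [1.05, 1.567, -0.315]
ft_force: [0.2, -0.9, 0.1]
opening: 0.791
```

```bash
python3 - <<'E'
from meas import *
to(457.5,112,13,12)
c,p,d=grab("wrist","w12")
E
```

```text
t 23.9 tcp [458.1 110.9  67.9] a0 11.78 q [ 0.1   0.5   2.08 -0.    0.56 -0.1 ] op 75.3 F [ 0.2 -0.9  0.1]
 shift tool [54.9 -0.6 -1.3]  in target axes [54.9 -0.3 -1.2]  rotvec [-0.004  0.002 -0.004]
```

View pics/w12.png

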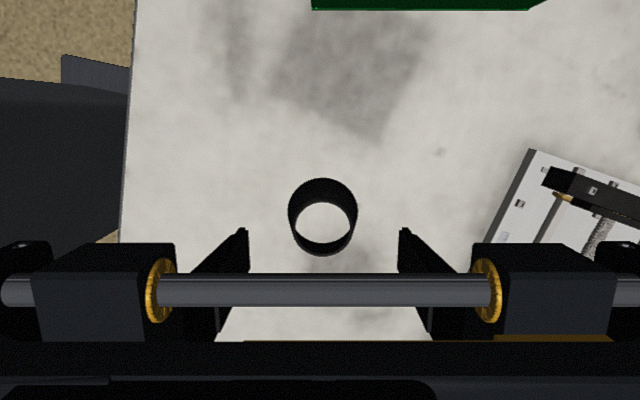

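servo_tool(
  steps="15 0 -1 0 0 0 75; 15 0 0 0 0 0 75; 12 0 0 0 0 0 75; 8 0 0 0 0 0 75; 4 0 0 0 0 0 75; 0 0 0 0 0 0 75; 0 0 0 0 0 0 75; 0 0 0 0 0 0 75",
)

```text
t: 24.75
eef_pos: [462.7, 112.1, 19.1]
tcp_rot: [1.365, 1.554, -0.001]
ft_force: [-1.0, 0.8, 0.2]
opening: 0.788
```

```bash
python3 - <<'E'
from meas import *
to(457.5,112,13,12)
E
```

```text
t 24.75 tcp [462.7 112.1  19.1] a0 11.76 q [ 0.1   0.6   2.1  -0.    0.42 -0.1 ] op 74.9 F [-1.   0.8  0.2]
 shift tool [ 6.  -5.2 -1. ]  in target axes [ 6.1 -5.1 -1. ]  rotvec [-0.004  0.004 -0.017]
```

servo_tool(
  steps="3 -5 -1 0 0.004 -0.017 75; 3 0 0 0 0 0 65; 0 0 0 0 0 0 55; 0 0 0 0 0 0 0; 0 0 0 0 0 0 0; 0 0 0 0 0 0 0; 0 0 0 0 0 0 0; 0 0 0 0 0 0 0",
)

```text
t: 25.55
eef_pos: [457.4, 112.1, 13.2]
tcp_rot: [-2.353, 1.57, 2.565]
ft_force: [-0.2, 0.1, -0.6]
opening: 0.437
```

```bash
python3 - <<'E'
from meas import *
to(473,309.5,90,11.5)
E
```

```text
t 25.55 tcp [457.4 112.1  13.2] a0 11.76 q [ 0.1   0.61  2.11  0.    0.43 -0.11] op 41.6 F [-0.2  0.1 -0.6]
 shift tool [ -76.7   55.5 -190.1]  in target axes [ -76.8   54.6 -190.3]  rotvec [ 0.005 -0.001  0.001]
```

Held at 41.6 mm, which is plausible for the taper. I lift and check.

servo_tool(
  steps="-8 0 0 0 0 0 0; -15 0 0 0 0 0 0; -20 0 0 0 0 0 0; -20 0 0 0 0 0 0; -15 0 0 0 0 0 0; 0 0 0 0 0 0 0; 0 0 0 0 0 0 0; 0 0 0 0 0 0 0",
)

```text
t: 26.35
eef_pos: [456.8, 112.0, 95.9]
tcp_rot: [-2.175, 1.569, 2.743]
ft_force: [-0.6, -0.9, -1.4]
opening: 0.436
```

```bash
python3 - <<'E'
from meas import *
to(473,309.5,90,11.5)
c,p,d=grab("wrist","w13")
c,p,d=grab("scene","s13"); cv2.imwrite("pics/s13z.png",cv2.resize(p[180:380,200:450],None,fx=3,fy=3,interpolation=cv2.INTER_CUBIC))
E
```

```text
t 26.35 tcp [456.8 112.   95.9] a0 11.77 q [ 0.1   0.45  2.05  0.    0.64 -0.11] op 41.5 F [-0.6 -0.9 -1.4]
 shift tool [   6.    56.1 -190.1]  in target axes [   5.9   55.2 -190.3]  rotvec [ 0.005 -0.001  0.001]
```

View pics/w13.png

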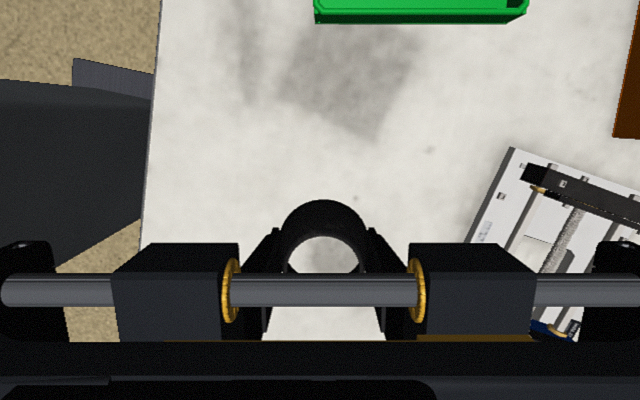

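View pics/s13z.png

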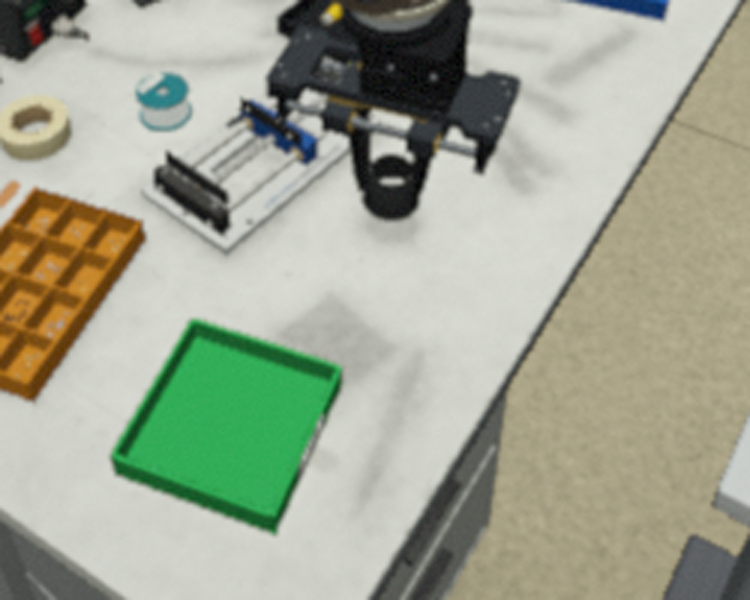

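The loupe hangs upright in the jaws. Moving gently to the green bin.

servo_tool(
  steps="0 6 -20 0 0 0 0; 0 8 -28 0 0 0 0; 0 8 -30 0 0 0 0; 0 8 -30 0 0 0 0; 0 8 -28 0 0 0 0; 0 8 -24 0 0 0 0; 0 4 -12 0 0 0 0; 0 0 0 0 0 0 0",
)

```text
t: 27.25
eef_pos: [469.5, 296.0, 89.6]
tcp_rot: [-1.54, 1.559, -2.908]
ft_force: [0.3, -0.2, -1.2]
opening: 0.433
```

```bash
python3 - <<'E'
from meas import *
to(473,309.5,17,11.5)
c,p,d=grab("wrist","w14")
E
```

```text
t 27.25 tcp [469.5 296.   89.6] a0 11.62 q [0.44 0.56 1.85 0.   0.75 0.24] op 41.2 F [ 0.3 -0.2 -1.2]
 shift tool [ 72.5   7.  -12.6]  in target axes [ 72.6   6.2 -12.6]  rotvec [0.002 0.    0.012]
```

View pics/w14.png

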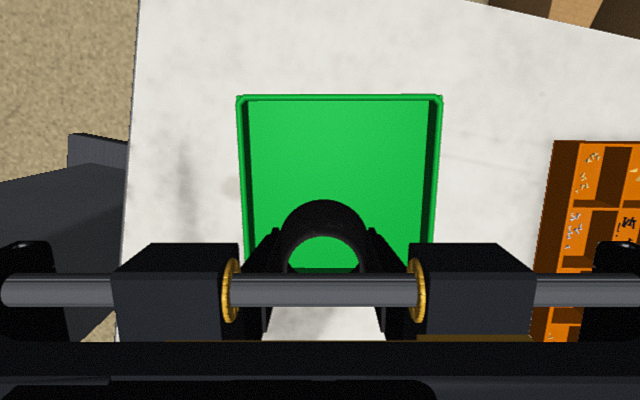

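servo_tool(
  steps="5 6 -12 0 0 0.01 0; 15 0 0 0 0 0 0; 18 0 0 0 0 0 0; 14 0 0 0 0 0 0; 8 0 0 0 0 0 0; 4 0 0 0 0 0 0; 0 0 0 0 0 0 0; 0 0 0 0 0 0 0",
)

```text
t: 28.1
eef_pos: [474.5, 305.6, 22.4]
tcp_rot: [0.584, 1.57, -0.791]
ft_force: [-0.1, -0.2, 0.1]
opening: 0.438
```

```bash
python3 - <<'E'
from meas import *
to(473,309.5,16.7,11.5)
E
```

```text
t 28.1 tcp [474.5 305.6  22.4] a0 11.23 q [ 0.46  0.67  1.87 -0.    0.6   0.26] op 41.7 F [-0.1 -0.2  0.1]
 shift tool [ 5.7 -0.7 -4.1]  in target axes [ 5.7 -0.7 -4.1]  rotvec [-0.005  0.001 -0.001]
```

servo_tool(
  steps="2 0 0 0 0 0 0; 2 0 0 0 0 0 0; 1.5 0 0 0 0 0 0; 0 0 0 0 0 0 0; 0 0 0 0 0 0 0; 0 0 0 0 0 0 0; 0 0 0 0 0 0 0; 0 0 0 0 0 0 0",
)

```text
t: 28.9
eef_pos: [475.2, 306.0, 18.1]
tcp_rot: [1.554, 1.567, 0.179]
ft_force: [-0.6, -0.5, -0.3]
opening: 0.433
```

```bash
python3 - <<'E'
from meas import *
to(473,309.5,16.7,11.5)
E
```

```text
t 28.9 tcp [475.2 306.   18.1] a0 11.23 q [ 0.46  0.67  1.87 -0.    0.59  0.26] op 41.2 F [-0.6 -0.5 -0.3]
 shift tool [ 1.4 -1.5 -3.8]  in target axes [ 1.4 -1.5 -3.9]  rotvec [-0.005  0.    -0.003]
```

servo_tool(
  steps="1.5 0 0 0 0 0 0; 0.5 0 0 0 0 0 0; 0 0 0 0 0 0 0; 0 0 0 0 0 0 46; 0 0 0 0 0 0 55; 0 0 0 0 0 0 68; 0 0 0 0 0 0 68; 0 0 0 0 0 0 68",
)

```text
t: 29.7
eef_pos: [475.3, 306.1, 16.1]
tcp_rot: [1.582, 1.567, 0.207]
ft_force: [-0.6, -0.7, 0.1]
opening: 0.705
```

servo_tool(
  steps="-15 0 0 0 0 0 68; -30 0 0 0 0 0 68; -40 0 0 0 0 0 68; -40 0 0 0 0 0 68; -30 0 0 0 0 0 68; 0 0 0 0 0 0 68; 0 0 0 0 0 0 68; 0 0 0 0 0 0 68",
)

```text
t: 30.5
eef_pos: [474.0, 305.5, 175.5]
tcp_rot: [0.89, 1.57, -0.485]
ft_force: [-0.2, 0.4, 0.4]
opening: 0.715
```

```bash
python3 - <<'E'
from meas import *
to(473,309.5,16.7,11.5)
grab("wrist","w15"); c,p,d=grab("scene","s15"); cv2.imwrite("pics/s15z.png",cv2.resize(p[120:370,220:470],None,fx=2.4,fy=2.4,interpolation=cv2.INTER_CUBIC))
c0,p0,d0=load("scene0")
for n,b in {"notes":(355,135,388,157),"reel":(243,200,268,226)}.items():
    x0,y0,x1,y1=b; print(n,"max/mean diff",cv2.absdiff(p,p0)[y0:y1,x0:x1].max(),cv2.absdiff(p,p0)[y0:y1,x0:x1].mean())
E
```

```text
t 30.5 tcp [474.  305.5 175.5] a0 11.23 q [ 0.46  0.45  1.76 -0.    0.94  0.26] op 68.0 F [-0.2  0.4  0.4]
 shift tool [158.8  -0.4  -4.2]  in target axes [158.8  -0.2  -4.1]  rotvec [-0.005  0.001 -0.001]
notes max/mean diff 127 18.382460973370065
reel max/mean diff 197 116.41897435897435
```

View pics/w15.png

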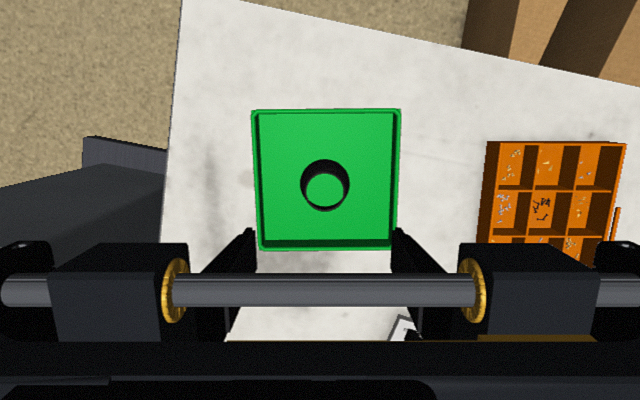

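View pics/s15z.png

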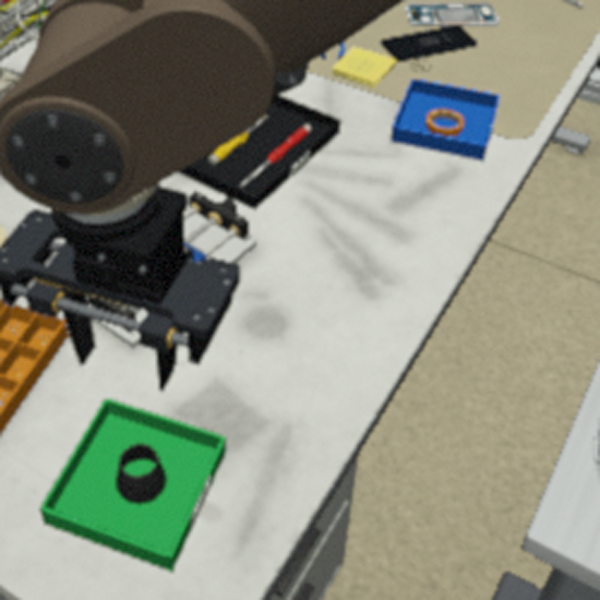

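Loupe upright in the green bin at (324,186), tape flat in the blue bin, drivers side by side in the tray. The arm covers the reel here, so its pixel difference means nothing. I compare notes and reel centroids in clear views and hand in.

```bash
python3 - <<'E'
from h import *
def cen(n,b,lo,hi):
    _,p,d=load(n); x0,y0,x1,y1=b; m=cv2.inRange(cv2.cvtColor(p,cv2.COLOR_BGR2HSV)[y0:y1,x0:x1],lo,hi); v,u=np.nonzero(m); return len(u),(u.mean()+x0).round(2),(v.mean()+y0).round(2)
for n in("scene0","s15"): print("notes",n,cen(n,(360,138,388,155),(24,90,120),(34,255,255)))
for n in("scene0","s13"): print("reel",n,cen(n,(243,200,270,228),(80,80,60),(100,255,255)))
from cell import order
print(order.job_done())
E
```

```text
notes scene0 (266, np.float64(371.55), np.float64(147.3))
notes s15 (267, np.float64(371.66), np.float64(147.25))
reel scene0 (110, np.float64(254.58), np.float64(210.72))
reel s13 (107, np.float64(254.7), np.float64(210.65))
the job is handed in; nothing more can be done
None
```

All four things are sorted and the job is handed in, at about 30.5 s of the 104 s allowed.

- **Order:** I placed the red driver, then the yellow, then the tape, then the loupe.
- **Drivers:** both lie flat and lengthwise in the black tray, side by side with a clear gap.
- **Tape and loupe:** the tape lies flat in the blue bin. The loupe stands upright near the middle of the green bin. The last wrist and scene pictures show both.
- **Bystanders:** the notes and the reel are still in place, within about 0.1 pixel of their starting positions. The arm hid the reel in the final picture, so I checked it in a picture taken just after the loupe was lifted. A simple picture difference had flagged both the reel and the notes. For the reel this was only the arm in the way. I did not look into what differed around the notes, but their centre has not moved.
- **Forces:** force readings never went above about 1.5 N, and the gripper was open about 160 mm above the bin at hand-in.

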